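# Make up two grinding-wheel packs on the loading stands

## Task

Make up the two grinding-wheel packs on their posts: on the blue stand put the red flange at the bottom, then the white wheel, then the brass collar on top; on the yellow stand put the black wheel at the bottom and the violet collar on top of it. Every part must sit flat and fully down over its post, and the little ink jar must not be knocked over.

Things in the scene. Friction and masses are not known exactly. Their poses are not given: they have to be found in the camera images.
- blue_stand: Blue loading stand: a fixed round base, 90 mm across and 18 mm thick, with a bright steel post standing in its middle: 14 mm in diameter, straight for 50 mm above the base, then a 12 mm long cone down to 6 mm diameter (post tip 80 mm above the bench). Origin: centre of the base's underside, at bench height; z up along the post. Parts rest on the base's flat top, 18 mm above the origin.
- yellow_stand: Yellow loading stand: a fixed round base, 90 mm across and 18 mm thick, with a bright steel post standing in its middle: 14 mm in diameter, straight for 50 mm above the base, then a 12 mm long cone down to 6 mm diameter (post tip 80 mm above the bench). Origin: centre of the base's underside, at bench height; z up along the post. Parts rest on the base's flat top, 18 mm above the origin.
- flange: Red steel backing flange, a flat ring: 66 mm outer diameter, 22 mm bore, 14 mm thick, about 300 g. Its origin is the centre of its underside, its z axis runs along the bore; both faces are alike. It lies flat on the bench at the start.
- white_wheel: White grinding wheel, a thick ring: 60 mm outer diameter, 22 mm bore, 20 mm thick, about 110 g. Its origin is the centre of its underside, its z axis runs along the bore; both faces are alike. It lies flat on the bench at the start.
- brass_collar: Brass collar, a small yellow-metal ring: 42 mm outer diameter, 22 mm bore, 16 mm thick, about 135 g. Its origin is the centre of its underside, its z axis runs along the bore; both faces are alike. It lies flat on the bench at the start.
- black_wheel: Black grinding wheel, a thick ring: 60 mm outer diameter, 22 mm bore, 20 mm thick, about 100 g. Its origin is the centre of its underside, its z axis runs along the bore; both faces are alike. It lies flat on the bench at the start.
- violet_collar: Violet anodised aluminium collar, a small violet ring: 42 mm outer diameter, 22 mm bore, 16 mm thick, about 45 g. Its origin is the centre of its underside, its z axis runs along the bore; both faces are alike. It lies flat on the bench at the start.
- jar: Small closed jar of marking ink with a blue cap, 34 mm in diameter and 45 mm high, standing loose among the parts. Origin: centre of its underside, z up. Not to be knocked over. (The other small tools standing among the parts are not listed: they are at most 38 mm high and at least 65 mm, centre to centre, from every part and stand; larger equipment stays at least 80 mm from every part's centre. At the start the parts and stands are at least 120 mm apart, centre to centre.)
Not all that is in view belongs to the job. Of the things shaped like the blue_stand, the blue one is meant. Leave any turquoise look-alike of the white_wheel alone.

How it is judged:
At the end, for the whole second after the job is handed in: Blue stand, bottom to top: red flange, white wheel, brass collar; yellow stand, bottom to top: black wheel, violet collar. Each is on its post (centre within 8 mm of the post's axis), at its stacked height within 4 mm, flat within 0.1 rad, at rest and released; the ink jar stands upright (horizontal distance between each of flange, white_wheel, brass_collar and blue_stand below 0.008 m and z of flange in the frame of blue_stand between 0.014 and 0.022 m and angle between the z axis of each of flange, white_wheel, brass_collar and the z axis of blue_stand, either way round below 0.1 rad and linear speed of each of flange, white_wheel, brass_collar, black_wheel, violet_collar below 0.02 m/s and angular speed of each of flange, white_wheel, brass_collar, black_wheel, violet_collar below 0.2 rad/s and contact force between each of flange, white_wheel, brass_collar, black_wheel, violet_collar and the fingers below 0.1 N and z of white_wheel in the frame of blue_stand between 0.028 and 0.036 m and z of brass_collar in the frame of blue_stand between 0.048 and 0.056 m and horizontal distance between each of black_wheel, violet_collar and yellow_stand below 0.008 m and z of black_wheel in the frame of yellow_stand between 0.014 and 0.022 m and angle between the z axis of each of black_wheel, violet_collar and the z axis of yellow_stand, either way round below 0.1 rad and z of violet_collar in the frame of yellow_stand between 0.034 and 0.042 m and angle between jar's own z axis and vertical below 0.3 rad); the robot touches nothing.
It fails at once if the ink jar is knocked over (angle between jar's own z axis and vertical above 0.8 rad).
It also fails if it takes over 120 s, if anything falls off the work surface, if the arm or the gripper's body presses on something with over 40 N, if the wrist force passes 120 N, or if a joint passes its speed limit or range.

## Robot

A 7-joint arm with a two-finger parallel gripper is mounted at the origin on the work surface. World frame = base frame: x ahead of the robot, y to its left, z up, the work surface at z = 0. Lengths are in m, angles in rad, forces in N, time in s.
With the tool pointing down it reaches from about 0.4 to 0.85 m from the base axis. Payload 10.4 kg.
Tool frame: the origin (TCP) lies at the very end of the fingers, on their centre line; the grasp point (between the pads) lies 19 mm behind it (ctrl.grip_depth is the distance from the TCP to the grasp point, in m); z points along the fingers, y is the direction in which the jaws open and shut (so a half turn about z gives the same grasp; the last joint's range is limited). The gripper opens to 85 mm and grips with 20 to 120 N. Pads are 22 mm wide; open, the fingers measure 114 mm over their backs; the gripper's body (76 mm by 85 mm) begins 54 mm behind the grasp point. The pads swing forward as they close: fully open they stand 13 mm farther back than shut.
Start: joints at [1.118, 0.332, -0.065, 1.46, 0.022, 1.35, -0.088], TCP at [0.26, -0.568, 0.231] pointing down, gripper open.
Joint ranges: [-2.6, 2.6], [-0.5, 2.12], [-1.47, 1.34], [0.16, 2.42], [-1.27, 4.41], [0.06, 2.06], [-2.6, 2.6]. Speed limits (rad/s): [2.22, 2.22, 2.79, 2.79, 3.14, 3.14, 3.14].

## Interface

Orientations are given as [roll, pitch, yaw] about the fixed x, y, z axes, in that order (R = Rz(yaw) Ry(pitch) Rx(roll)).
In Python, from workcell import ctrl gives the robot as it stands.
- The arm moves only by the tool jog_arm, never from a script. Its argument "targets" is text: rows parted by semicolons, each of 5 numbers parted by spaces: the shift along the world's x, y, z each as a share of 0.02 m, from -1 to 1, then the turn about the world's z as a share of 0.12 rad, from -1 to 1, then the closure, from 0 (fully open) to 1 (shut). A call has 1 to 5 rows; each row shifts and turns the commanded pose from where the row before left it; what a row does not reach is not made up. A row lasts 1/12 s, in which the tool goes at most 41.7 mm and 7.16 degrees, less where a joint would pass 70% of its speed; a pose out of reach is approached as far as the arm can. A call with a number of a shift or a turn outside -1 to 1 is refused whole. A call with a gripper value outside its range is refused whole. The fingers move at their own pace and stop on an object; "grip_force" is the grip in N (left out, the last holds). Time passes only in rows, so rows that do not move let the fingers close. It gives the time, the measured TCP pose, the force and the opening at its end, in the units of the state.
- ctrl.get_obs(): the state, without advancing time (a new reading comes with each control period).
- ctrl.read_camera(name): name is "scene" or "side" or "wrist"; returns the picture (384x512x3 uint8, blue, green, red); there is no depth.
- ctrl.get_calibration(name): a dict with "camera_matrix" (3x3 intrinsics, pixels), "R" (3x3) and "t" (3): a world point X has camera coordinates R X + t. Camera axes: x right, y down, z forward; pixel columns grow to the right and rows downward; lengths in m; the calibration is good to about 2 mm. A picture is of the moment at which its call begins: read the wrist's pose just before it. get_calibration takes no time and is no camera call; for the wrist camera it gives the pose at the moment of the call.
- ctrl.job_done(): hands the job in, once; it reports no verdict.
The state is a dict: "time_s": time; "qpos": joint angles; "qvel": joint speeds; "joint_torque": joint torques, N m; "ee_pos": TCP position; "ee_rot": TCP orientation; "force": force on the tool from outside, world axes, zero at the start; "ft_torque": the same for the moment, N m; "gripper_width": finger opening in m.
Only numpy, scipy, OpenCV 4.12 (cv2) and the standard library are available. Lean on these libraries where they do the work, as an engineer would, in place of code of your own. Each camera call takes 0.05 s, during which the arm holds its last target. There are 200 camera calls.

## Working session

There is one attempt and no reset: what is moved stays moved. The work goes in short steps, Python scripts to look and compute and a tool call to move; the robot and the scene stay as the last step left them, time stands still between calls to the robot, and variables do not carry over. Pictures are saved under pics/ and viewed, about 12 in all and at most 16, crops included, and the job is handed in when it is done.

Besides the shell and the picture viewer there is one more tool, called after "Emit:" as name(argument=value, ...) on one line, values as JSON. jog_arm: Moves the arm, as the interface text tells. Shift numbers are shares of 0.02 m and turn numbers shares of 0.12 rad, none past 1 either way. Its arguments: {"type":"object","properties":{"targets":{"type":"string"},"grip_force":{"type":"number"}},"required":["targets"]}

```bash
ls; mkdir -p pics
python3 - <<'E'
from workcell import ctrl
import cv2, numpy as np
print(ctrl.get_obs(), ctrl.grip_depth)
for n in ("scene","side"):
    im=ctrl.read_camera(n); cv2.imwrite(f"pics/{n}0.png",im)
    c=ctrl.get_calibration(n); print(n,{k:np.round(v,3).tolist() for k,v in c.items()})
a=cv2.imread("pics/scene0.png");b=cv2.imread("pics/side0.png")
cv2.imwrite("pics/s0.png",cv2.resize(a,(800,600),interpolation=cv2.INTER_CUBIC))
cv2.imwrite("pics/d0.png",cv2.resize(b,(800,600),interpolation=cv2.INTER_CUBIC))
E
```

```text
pics
{'time_s': 0.0, 'qpos': array([ 1.11839709,  0.33287983, -0.06468475,  1.460968  ,  0.02158437,
        1.34990802, -0.08851675]), 'qvel': array([ 0.00048048, -0.00033672,  0.00087897,  0.00027306, -0.00032095,
        0.00088853, -0.00068874]), 'joint_torque': array([-5.52471483e-04, -6.25445867e+01,  4.89979726e-02, -3.91609883e+01,
        1.61339465e-02,  1.00366192e-02,  7.97307308e-06]), 'ee_pos': array([ 0.26025776, -0.56780469,  0.23049819]), 'ee_rot': array([-3.14012540e+00,  5.92199638e-05,  4.29786226e-01]), 'force': array([-0.68356193, -0.42732968,  0.1109465 ]), 'ft_torque': array([-0.02622484,  0.03608833,  0.01290836]), 'gripper_width': 0.08522630914869496} 0.0187
scene {'camera_matrix': [[361.656, 0.0, 257.13], [0.0, 361.656, 190.39], [0.0, 0.0, 1.0]], 'R': [[-0.782, 0.624, 0.003], [0.346, 0.437, -0.83], [-0.519, -0.648, -0.557]], 't': [0.403, -0.138, 1.118]}
side {'camera_matrix': [[410.598, 0.0, 255.147], [0.0, 410.598, 189.551], [0.0, 0.0, 1.0]], 'R': [[0.998, -0.066, -0.001], [-0.038, -0.56, -0.828], [0.053, 0.826, -0.561]], 't': [-0.497, 0.038, 0.981]}
```

View pics/s0.png

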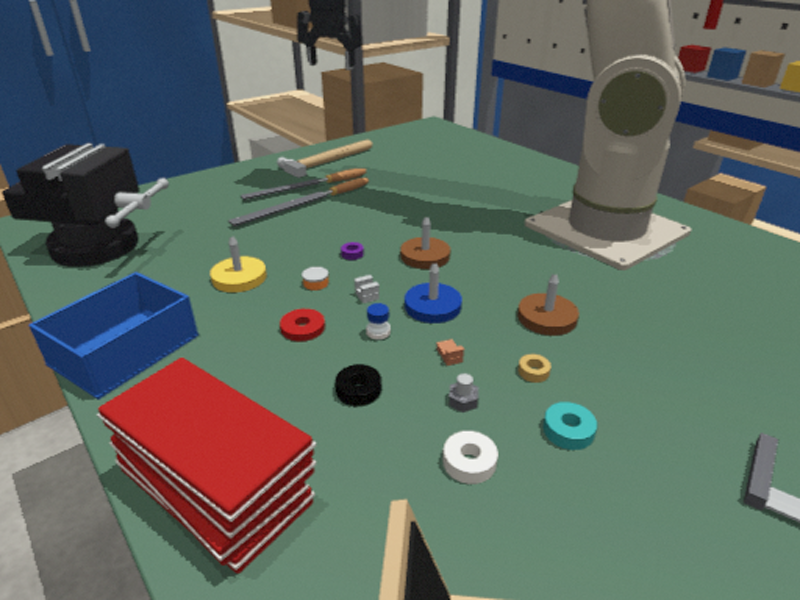

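View pics/d0.png

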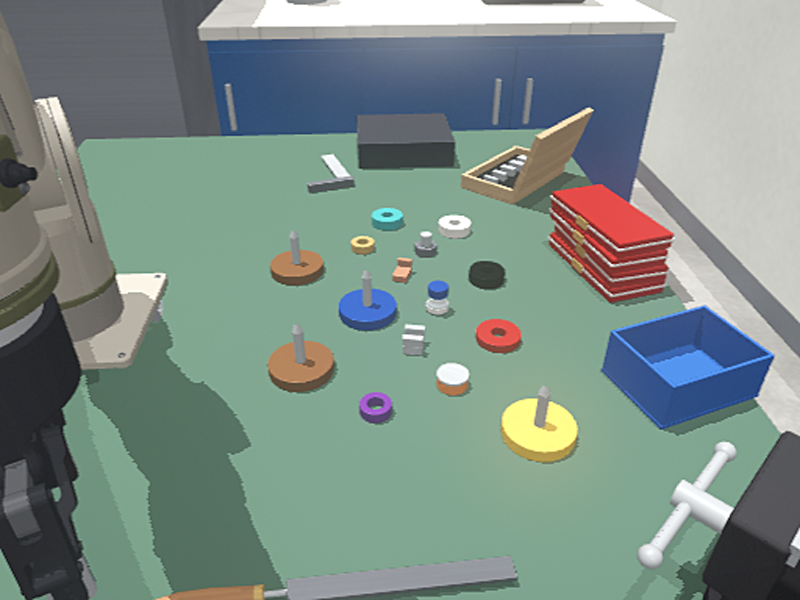

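Choices, with pixels in the enlarged scene view:
- **Blue stand:** (433,300). The brown stands at (425,250) and (548,313) are decoys.
- **Yellow stand:** (238,272).
- **Flange:** (302,324), not the red books at (200,420).
- **White wheel:** (470,456), not the turquoise ring at (570,425) or the white-topped tin at (315,278).
- **Brass collar:** (534,368).
- **Black wheel:** (358,384).
- **Violet collar:** (351,250).
- **Jar:** (378,320).

Next I'll measure all of these in both views.

```bash
cat > h.py <<'E'
import cv2, numpy as np
HSV={'blue':((105,150,40),(125,255,255)),'yellow':((22,150,90),(32,255,255)),'red':((0,170,60),(6,255,255)),
'white':((0,0,140),(180,40,255)),'brass':((14,110,70),(24,255,255)),'black':((0,0,0),(180,255,45)),
'violet':((130,100,30),(155,255,255)),'jar':((105,120,40),(125,255,255))}
T=dict(blue=.018,yellow=.018,red=.014,white=.020,brass=.016,black=.020,violet=.016,jar=.08)
def ray(c,uv,z):
    K,R,t=c['camera_matrix'],np.array(c['R']),np.array(c['t'])
    d=R.T@np.linalg.solve(K,[uv[0],uv[1],1]); o=-R.T@t
    return (o+d*(z-o[2])/d[2])[:2]
def proj(c,X):
    p=np.array(c['camera_matrix'])@(np.array(c['R'])@X+c['t']); return p[:2]/p[2]
def blob(im,col,seed=None,r=25):
    m=cv2.inRange(cv2.cvtColor(im,cv2.COLOR_BGR2HSV),*map(np.array,HSV[col]))
    if seed is not None:
        k=np.zeros_like(m); cv2.circle(k,tuple(int(v) for v in seed),r,255,-1); m&=k
    cs=cv2.findContours(m,cv2.RETR_EXTERNAL,cv2.CHAIN_APPROX_NONE)[0]
    if not cs: return None
    h=cv2.convexHull(max(cs,key=cv2.contourArea)); M=cv2.moments(h)
    if M['m00']==0: return None
    return np.array([M['m10'],M['m01']])/M['m00'],M['m00'],cv2.boundingRect(h)
E
python3 - <<'E'
from h import *
from workcell import ctrl
S=dict(blue=((433,302),(367,308)),yellow=((238,274),(540,430)),red=((302,324),(498,335)),white=((470,456),(454,226)),
brass=((534,368),(363,244)),black=((358,384),(487,274)),violet=((351,250),(376,407)),jar=((378,312),(438,288)))
for n,s in S.items():
    P=[]
    for cam,p in zip(("scene","side"),s):
        im=cv2.imread(f"pics/{cam}0.png"); b=blob(im,n,np.array(p)*.64,{'blue':25,'yellow':30,'jar':9}.get(n,24))
        P.append((ray(ctrl.get_calibration(cam),b[0],T[n]/2).round(4).tolist(),b[1],b[2]))
    print(n,P,np.mean([p[0] for p in P],0).round(4))
E
```

```text
blue [([0.45, -0.0062], 736.0, (259, 181, 36, 26)), ([0.4484, 0.001], 577.5, (217, 185, 36, 21))] [ 0.4492 -0.0026]
yellow [([0.6526, -0.2714], 567.5, (135, 166, 35, 21)), ([0.6181, -0.3127], 15.0, (325, 284, 13, 10))] [ 0.6354 -0.292 ]
red [([0.638, -0.0848], 424.0, (180, 198, 27, 20)), ([0.6411, -0.0735], 246.5, (305, 205, 28, 13))] [ 0.6396 -0.0792]
white [([0.6144, 0.2475], 821.0, (283, 275, 36, 33)), ([0.6193, 0.2499], 266.0, (280, 137, 22, 16))] [0.6168 0.2487]Traceback (most recent call last):
  File "<stdin>", line 9, in <module>
TypeError: 'NoneType' object is not subscriptable
```

Run:
```python
from h import *
for cam,ps in (("scene",dict(yellow=(222,275),red=(288,322),redlow=(302,337),brass=(520,370),brasslow=(535,378),black=(345,380),blue=(415,300),bluelow=(433,318),violet=(342,251),bench=(480,350),white=(450,455),whitelow=(468,478))),("side",dict(yellow=(515,425),yellowlow=(538,456),red=(482,332),redlow=(498,348),brass=(354,244),brasslow=(363,251),black=(475,272),blue=(345,305),violet=(365,405),bench=(430,370)))):
    im=cv2.cvtColor(cv2.imread(f"pics/{cam}0.png"),cv2.COLOR_BGR2HSV)
    for n,p in ps.items(): print(cam,n,im[int(p[1]*.64),int(p[0]*.64)])
```

```text
scene yellow [ 25 148 237]
scene red [  1 199 191]
scene redlow [  0 203  98]
scene brass [ 19 135  96]
scene brasslow [ 20 135 113]
scene black [159 119  15]
scene blue [111 201 170]
scene bluelow [112 187  83]
scene violet [132  89 100]
scene bench [ 71  67 130]
scene white [ 40   3 239]
scene whitelow [ 26  15 135]
side yellow [ 29 115 255]
side yellowlow [ 23 143 178]
side red [  1 163 230]
side redlow [  5 131 127]
side brass [ 23  96 255]
side brasslow [ 21 103 144]
side black [63 32 71]
side blue [110 170 214]
side violet [139 137 209]
side bench [ 73  53 169]
```

```bash
python3 - <<'E'
s=open('h.py').read()
import re
a=s.index("HSV=");b=s.index("T=dict")
s=s[:a]+"""HSV={'blue':((103,110,40),(125,255,255)),'yellow':((19,80,70),(34,255,255)),'red':((0,100,50),(10,255,255)),
'white':((0,0,100),(180,32,255)),'brass':((12,70,60),(30,255,255)),'black':((0,0,0),(180,255,80)),
'violet':((120,60,30),(160,255,255)),'jar':((105,100,40),(125,255,255))}
"""+s[b:]
open('h.py','w').write(s)
E
cat > loc.py <<'E'
from h import *
from workcell import ctrl
S=dict(blue=((433,302),(367,308)),yellow=((238,274),(540,430)),red=((302,324),(498,335)),white=((470,456),(454,226)),
brass=((534,368),(363,244)),black=((358,384),(487,274)),violet=((351,250),(376,407)),jar=((378,312),(438,288)))
for n,s in S.items():
    P=[]
    for cam,p in zip(("scene","side"),s):
        im=cv2.imread(f"pics/{cam}0.png"); b=blob(im,n,np.array(p)*.64,{'blue':25,'yellow':30,'jar':9}.get(n,24))
        P.append((ray(ctrl.get_calibration(cam),b[0],T[n]/2).round(4).tolist(),b[1],b[2]) if b else ([0,0],))
    print(n,P,np.mean([p[0] for p in P],0).round(4))
E
python3 loc.py
```

```text
blue [([0.45, -0.0062], 756.5, (259, 181, 37, 26)), ([0.4483, -0.0093], 774.5, (217, 185, 37, 26))] [ 0.4492 -0.0078]
yellow [([0.651, -0.2742], 661.0, (134, 164, 37, 23)), ([0.6505, -0.2789], 1554.5, (321, 255, 49, 41))] [ 0.6507 -0.2765]
red [([0.638, -0.0849], 473.0, (179, 197, 29, 22)), ([0.6382, -0.0871], 486.5, (305, 204, 29, 22))] [ 0.6381 -0.086 ]
white [([0.6189, 0.2497], 966.5, (283, 275, 36, 35)), ([0.6194, 0.2492], 263.5, (280, 137, 22, 16))] [0.6192 0.2494]
brass [([0.4449, 0.1944], 288.5, (332, 227, 21, 18)), ([0.4449, 0.1939], 133.5, (225, 151, 15, 12))] [0.4449 0.1942]
black [([0.6507, 0.0772], 657.5, (213, 233, 32, 28)), ([0.6496, 0.0743], 318.5, (300, 167, 23, 18))] [0.6502 0.0758]
violet [([0.4542, -0.2227], 131.0, (218, 155, 15, 12)), ([0.4533, -0.2252], 316.5, (230, 251, 21, 20))] [ 0.4538 -0.224 ]
jar [([0.5595, -0.0014], 135.0, (235, 194, 14, 13)), ([0.5568, -0.0101], 115.0, (274, 180, 13, 12))] [ 0.5581 -0.0058]
```

Run:
```python
from h import *
from workcell import ctrl
c=ctrl.get_calibration("side"); d=ctrl.get_calibration("scene")
for n,p,q,z in (("gray",(414,340),(367,288),.015),("tin",(452,378),(315,278),.015),("orange",(402,270),(450,351),.01),("bolt",(426,245),(463,392),.015),("turq",(387,218),(570,424),.01),("vise",(790,480),(90,235),.05),("box",(690,360),(115,330),.05),("books",(610,250),(210,430),.05),("file",(515,575),(235,222),.01)):
    print(n,ray(c,np.array(p)*.64,z).round(3),ray(d,np.array(q)*.64,z).round(3))
```

```text
gray [ 0.514 -0.101] [ 0.512 -0.095]
tin [ 0.557 -0.185] [ 0.561 -0.172]
orange [0.51  0.098] [0.511 0.101]
bolt [0.558 0.171] [0.557 0.175]
turq [0.495 0.29 ] [0.492 0.289]
vise [ 0.878 -0.406] [ 0.82  -0.485]
box [ 0.86  -0.211] [ 0.866 -0.175]
books [0.852 0.073] [0.838 0.074]
file [ 0.58  -0.467] [ 0.571 -0.456]
```

Emit:
jog_arm(targets="0.59 0.976 0 0 0;0.59 0.976 0 0 0;0.59 0.976 0 0 0;0.59 0.976 0 0 0;0.59 0.976 0 0 0")

```text
time_s: 0.52
ee_pos: [0.3198, -0.4694, 0.2309]
ee_rot: [-3.141, 0.0, 0.43]
force: [-0.4, 0.9, 0.7]
gripper_width: 0.0853
```

Emit:
jog_arm(targets="0.59 0.976 0 0 0;0.59 0.976 0 0 0;0.59 0.976 0 0 0;0.59 0.976 0 0 0;0.59 0.976 0 0 0")

```text
time_s: 0.93
ee_pos: [0.3787, -0.3718, 0.231]
ee_rot: [-3.141, 0.0, 0.43]
force: [-0.5, -0.3, -0.0]
gripper_width: 0.0852
```

Emit:
jog_arm(targets="0.59 0.976 0 0 0;0.59 0.976 0 0 0;0.59 0.976 0 0 0;0.59 0.976 0 0 0;0.59 0.976 0 0 0")

```text
time_s: 1.35
ee_pos: [0.4377, -0.2743, 0.2311]
ee_rot: [-3.141, 0.0, 0.43]
force: [0.3, 0.3, -0.4]
gripper_width: 0.0852
```

Emit:
jog_arm(targets="0.59 0.973 0 0 0;0.59 0.973 0 0 0;0.59 0.973 0 0 0;0.59 0.973 0 0 0;0.59 0.973 0 0 0")

```text
time_s: 1.77
ee_pos: [0.4967, -0.177, 0.2311]
ee_rot: [-3.141, 0.0, 0.43]
force: [0.5, -1.0, 0.5]
gripper_width: 0.0853
```

Emit:
jog_arm(targets="0.59 0.973 0 0 0;0.59 0.973 0 0 0;0.59 0.973 0 0 0;0.59 0.973 0 0 0;0.59 0.973 0 0 0")

```text
time_s: 2.18
ee_pos: [0.5557, -0.0798, 0.231]
ee_rot: [-3.141, 0.0, 0.43]
force: [0.1, 0.6, 0.1]
gripper_width: 0.0853
```

Emit:
jog_arm(targets="0.59 0.973 -0.5 0 0;0.59 0.973 -0.5 0 0;0.59 0.973 -0.5 0 0;0.59 0.973 -0.5 0 0;0.59 0.973 -0.5 0 0")

```text
time_s: 2.6
ee_pos: [0.6147, 0.0174, 0.1804]
ee_rot: [-3.141, 0.001, 0.43]
force: [-0.5, 0.1, 0.4]
gripper_width: 0.0857
```

Emit:
jog_arm(targets="0.59 0.973 -0.5 0 0;0.59 0.973 -0.5 0 0;0.59 0.973 -0.5 0 0;0 0 0 0 0")

```text
time_s: 2.93
ee_pos: [0.6493, 0.08, 0.1483]
ee_rot: [-3.138, 0.002, 0.435]
force: [0.1, 1.5, -0.1]
gripper_width: 0.0855
```

Run:
```python
from h import *
from workcell import ctrl
c=ctrl.get_calibration("wrist"); im=ctrl.read_camera("wrist"); cv2.imwrite("pics/w1.png",im)
print(ctrl.get_obs()['ee_pos'],{k:np.round(v,3).tolist() for k,v in c.items()})
p=proj(c,np.array([.6502,.0758,.01])); print(p)
b=blob(im,'black',p,110); print(b, ray(c,b[0],.01))
```

```text
[0.6491272  0.0777701  0.14932707] {'camera_matrix': [[304.998, 0.0, 259.986], [0.0, 304.998, 187.121], [0.0, 0.0, 1.0]], 'R': [[0.421, -0.907, -0.004], [-0.868, -0.405, 0.287], [-0.262, -0.118, -0.958]], 't': [-0.201, 0.582, 0.479]}
[264.67793145 176.55709417]
(array([264.76890916, 177.4523538 ]), 3069.5, (235, 146, 62, 64)) [0.64943834 0.07534628]
```

View pics/w1.png

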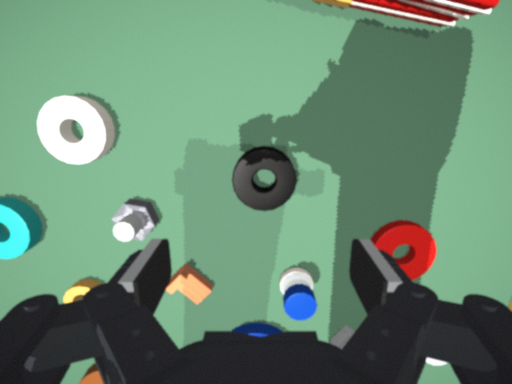

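The wrist view confirms the black wheel at (264,178), a plain ring with a bore. The red flange is at (403,250), the white wheel at (75,130), the turquoise decoy at (10,228) and the jar at (298,295). Descending onto the black wheel.

Emit:
jog_arm(targets="0.05 -0.1 -1 0 0;0 0 -1 0 0;0 0 -1 0 0;0 0 -1 0 0;0 0 -1 0 0", grip_force=50)

```text
time_s: 3.4
ee_pos: [0.6507, 0.0715, 0.0507]
ee_rot: [3.141, 0.0, 0.429]
force: [0.1, 0.4, 0.2]
gripper_width: 0.0853
```

Emit:
jog_arm(targets="0 0 -1 0 0;0 0 -0.8 0 0;0 0 -0.4 0 0;0 0 -0.15 0 0;0 0 0 0 0")

```text
time_s: 3.82
ee_pos: [0.6507, 0.0723, 0.0043]
ee_rot: [3.141, 0.0, 0.429]
force: [0.3, -0.2, 0.8]
gripper_width: 0.0854
```

Emit:
jog_arm(targets="0 0 0 0 1;0 0 0 0 1;0 0 0 0 1;0 0 0 0 1;0 0 0 0 1")

```text
time_s: 4.23
ee_pos: [0.6518, 0.0732, 0.0061]
ee_rot: [3.141, -0.002, 0.43]
force: [-1.2, 0.2, 6.8]
gripper_width: 0.0571
```

Emit:
jog_arm(targets="0 0 0 0 1;0 0 0 0 1;0 0 0 0 1")

```text
time_s: 4.48
ee_pos: [0.6518, 0.0732, 0.0061]
ee_rot: [3.141, -0.002, 0.43]
force: [-1.0, 0.2, 6.8]
gripper_width: 0.0567
```

Emit:
jog_arm(targets="0 0 0.5 0 1;0 0 0.5 0 1;0 0 1 0 1;0 0 0.5 0 1;0 0 0 0 1")

```text
time_s: 4.9
ee_pos: [0.6528, 0.0733, 0.058]
ee_rot: [3.14, -0.005, 0.43]
force: [-0.1, 2.1, -0.2]
gripper_width: 0.0573
```

Run:
```python
from h import *
from workcell import ctrl
for n in ("wrist","side"):
    cv2.imwrite(f"pics/{n}2.png",ctrl.read_camera(n))
w=cv2.imread("pics/wrist2.png"); s=cv2.imread("pics/side2.png")[110:230,230:390]
cv2.imwrite("pics/m2.png",np.vstack([w[100:,60:460],cv2.resize(s,(400,300),interpolation=cv2.INTER_CUBIC)]))
```

```text
(no output)
```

View pics/m2.png

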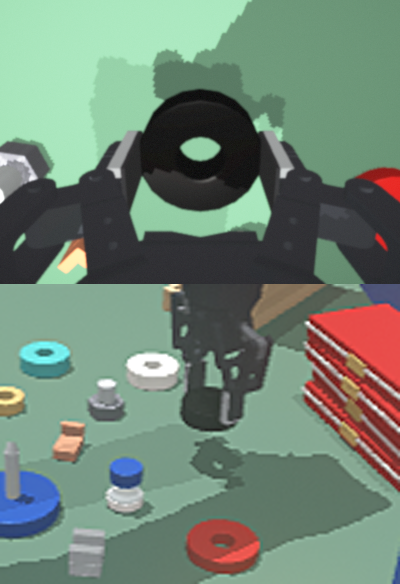

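Run:
```python
from h import *
from workcell import ctrl
c=ctrl.get_calibration("wrist");o=ctrl.get_obs(); C=-c['R'].T@c['t']; print(C,o['ee_pos'],o['force'],o['gripper_width'],o['ft_torque'])
for z in (-.01,0,.01,.02): print(z,proj(c,o['ee_pos']+[0,0,z])-[60,100])
v=o['ee_pos']-C; print(np.degrees(np.arccos(-v[2]/np.linalg.norm(v))))
w=cv2.imread("pics/wrist2.png")[170:330,180:340]; s=cv2.imread("pics/side2.png")[145:200,290:340]
r=cv2.convertScaleAbs(cv2.resize(w,(560,560),interpolation=cv2.INTER_CUBIC),alpha=2)
cv2.imwrite("pics/m3.png",np.hstack([r]))
# predicted flat wheel outlines, wheel underside at dz below TCP
a=np.linspace(0,2*np.pi,200)
for b in (-.005,):
  for z,R in ((b,.03),(b+.02,.03),(b+.02,.011),(b,.011)):
    P=np.array([(proj(c,o['ee_pos']+[R*np.cos(t),R*np.sin(t),z])-[180,170])*3.5 for t in a]).astype(np.int32)
    cv2.polylines(r,[P],True,(0,0,255) if R>.02 else (0,255,255),1)
cv2.imwrite("pics/m3.png",r)
```

```text
[0.71693414 0.10282412 0.19790434] [0.65109197 0.07285087 0.05475458] [-0.89502025 -0.59717878 -1.20832405] 0.056982527146363364 [ 0.00916234  0.03430789 -0.00766475]
-0.01 [199.48039369 134.26325843]
0 [199.46210111 142.61660676]
0.01 [199.44144173 152.05076046]
0.02 [199.41792443 162.78998966]
26.81064577070801
```

View pics/m3.png

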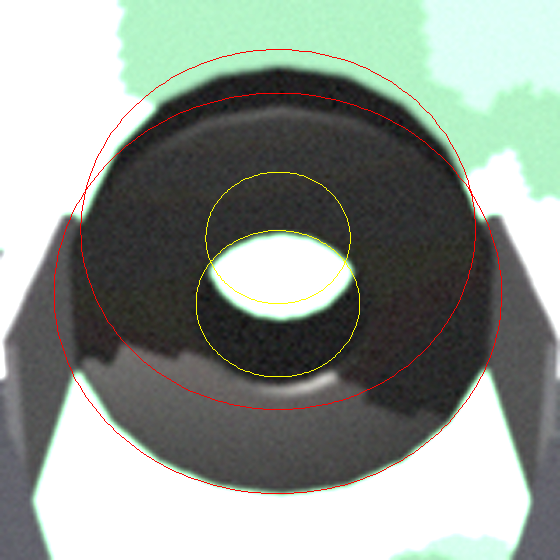

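The wheel is held flat and centred within about 2 mm; the predicted outlines match its rims. I'll carry it towards the yellow stand and stop 80 mm short for a close look.

Emit:
jog_arm(targets="0 0 0.9 0 1;0 -0.5 0.9 0 1;0 -1 0.9 0 1;0 -1 0.9 0 1;0 -1 0.6 0 1")

```text
time_s: 5.42
ee_pos: [0.6508, 0.0023, 0.1389]
ee_rot: [3.142, 0.0, 0.43]
force: [0.7, -0.2, -1.8]
gripper_width: 0.0569
```

Emit:
jog_arm(targets="0 -1 0 0 1;0 -1 0 0 1;0 -1 0 0 1;0 -1 0 0 1;0 -1 0 0 1")

```text
time_s: 5.83
ee_pos: [0.6501, -0.0981, 0.137]
ee_rot: [-3.141, 0.002, 0.43]
force: [-0.4, 0.7, -1.1]
gripper_width: 0.0569
```

Emit:
jog_arm(targets="0 -1 0 0 1;0 -1 0 0 1;0 -1 0 0 1;0 -1 0 0 1;0 -1 0 0 1")

```text
time_s: 6.25
ee_pos: [0.6502, -0.198, 0.1369]
ee_rot: [-3.141, 0.002, 0.43]
force: [0.3, 0.0, -0.2]
gripper_width: 0.0568
```

Emit:
jog_arm(targets="0 0 0 0 1;0 0 0 0 1;0 0 0 0 1")

```text
time_s: 6.5
ee_pos: [0.6505, -0.1962, 0.1373]
ee_rot: [-3.14, 0.001, 0.43]
force: [-0.2, 1.2, -0.6]
gripper_width: 0.0568
```

```bash
cat > wl.py <<'E'
# wrist look: python3 wl.py name color x y z r
import sys
from h import *
from workcell import ctrl
n,col=sys.argv[1:3]; x,y,z,r=map(float,sys.argv[3:])
c=ctrl.get_calibration("wrist"); im=ctrl.read_camera("wrist"); cv2.imwrite(f"pics/{n}.png",im)
p=proj(c,np.array([x,y,z])); b=blob(im,col,p,int(r)); o=ctrl.get_obs()
print(o['ee_pos'],o['force'],o['gripper_width'],'pred',p,'blob',b, b is not None and ray(c,b[0],z))
E
python3 wl.py w4 yellow .6507 -.2765 .009 95
```

```text
[ 0.65075777 -0.19568474  0.13763778] [ 1.14945353  0.49977376 -1.08948464] 0.056766270232187256 pred [336.68832726 212.40684485] blob (array([342.65879377, 206.39412801]), 5864.0, (290, 166, 97, 89)) [ 0.65840481 -0.27869433]
```

View pics/w4.png

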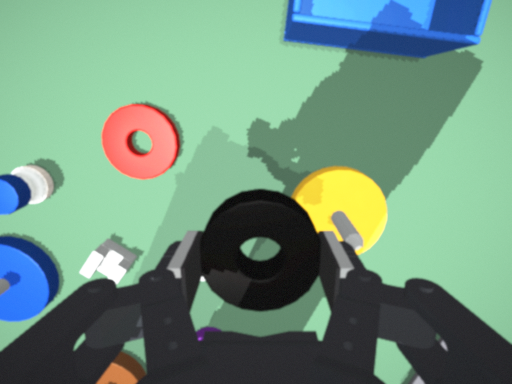

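Run:
```python
from h import *
from workcell import ctrl
c=ctrl.get_calibration("wrist")
for z in (.018,.068,.08): print(z,proj(c,np.array([.6507,-.2765,z])))
for uv,z in (((353,245),.078),((340,215),.018)): print(ray(c,uv,z))
im=cv2.imread("pics/w4.png")
m=cv2.inRange(cv2.cvtColor(im,cv2.COLOR_BGR2HSV),*map(np.array,HSV['yellow']));k=m*0;cv2.circle(k,(337,212),70,255,-1)
m=cv2.morphologyEx(m&k,cv2.MORPH_CLOSE,np.ones((25,25)))
ct=max(cv2.findContours(m,0,1)[0],key=cv2.contourArea)[:,0]
# unobstructed upper/right rim only
q=ct[(ct[:,1]<185)|((ct[:,0]>365)&(ct[:,1]<232))].astype(float)
A=np.c_[2*q,np.ones(len(q))]; s=np.linalg.lstsq(A,(q**2).sum(1),rcond=None)[0]; print(s[:2],(s[2]+s[0]**2+s[1]**2)**.5, ray(c,s[:2],.012))
```

```text
0.018 [339.28343905 216.37341806]
0.068 [355.43725192 240.93835625]
0.08 [360.34912074 248.407785  ]
[ 0.65019733 -0.27130568]
[ 0.65217191 -0.27643984]
[337.43452868 214.27784956] 48.90643629550736 [ 0.65032409 -0.2764149 ]
```

Emit:
jog_arm(targets="0 -1 0 0 1;0 -1 0 0 1;0 -1 0 0 1;0.03 -1 0 0 1;0 0 0 0 1")

```text
time_s: 6.97
ee_pos: [0.6505, -0.2814, 0.1378]
ee_rot: [3.14, 0.002, 0.426]
force: [0.5, -1.8, -1.8]
gripper_width: 0.0568
```

Emit:
jog_arm(targets="0 0 0 0 1;0 0 0 0 1;0 0 0 0 1")

```text
time_s: 7.22
ee_pos: [0.6519, -0.275, 0.1383]
ee_rot: [-3.141, -0.001, 0.432]
force: [-0.0, 0.1, -1.7]
gripper_width: 0.0569
```

Run:
```python
from h import *
from workcell import ctrl
c=ctrl.get_calibration("wrist");im=ctrl.read_camera("wrist");o=ctrl.get_obs();print(o['ee_pos'],o['force'])
r=cv2.resize(im[150:330,170:350],(540,540),interpolation=cv2.INTER_CUBIC)
for z,R,col in ((.08,.003,(0,0,255)),(.018,.007,(0,255,255))):
    a=np.linspace(0,6.3,60);P=np.array([(proj(c,np.array([.6507+R*np.cos(t),-.2763+R*np.sin(t),z]))-[170,150])*3 for t in a]).astype(np.int32)
    cv2.polylines(r,[P],True,col,1)
cv2.imwrite("pics/w5.png",cv2.convertScaleAbs(r,alpha=1.5))
```

```text
[ 0.65187904 -0.27518091  0.13839486] [ 0.3919772   0.55446867 -1.51088694]
```

View pics/w5.png

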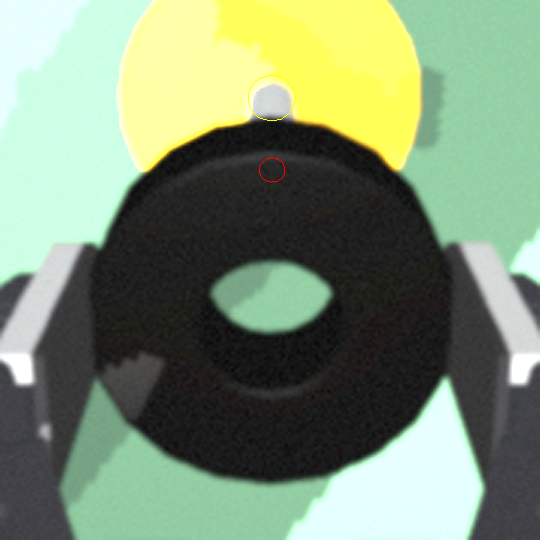

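Run:
```python
from h import *
from workcell import ctrl
c=ctrl.get_calibration("wrist");o=ctrl.get_obs();e=o['ee_pos'];print(e)
f=lambda u,v,z: ray(c,np.array([u,v])/3+[170,150],z)
for b in (-.010,-.006,-.002):
  z=e[2]+b
  # top-face rim near/far points, bore near/far, and bottom face far rim
  print(b,(f(271,155,z+.02)+f(271,480,z+.02))/2-e[:2],(f(271,261,z+.02)+f(271,395,z+.02))/2-e[:2], np.linalg.norm(f(271,155,z+.02)-f(271,480,z+.02)),np.linalg.norm(f(271,261,z+.02)-f(271,395,z+.02)),
   f(271,122,z)-e[:2]-np.array([.909,.417])*.03, f(271,332,z)-e[:2]+np.array([.909,.417])*.011)
```

```text
[ 0.65187904 -0.27518091  0.13839486]
-0.01 [-0.0032054  -0.00195997] [-0.00368617 -0.00218183] 0.05927217412452311 0.024552590730226496 [-0.00435032 -0.00242806] [-0.004606   -0.00264697]
-0.006 [-0.00112939 -0.00099927] [-0.00159571 -0.00121446] 0.05749135534954463 0.023814913815340785 [-0.00322785 -0.00190737] [-0.00250336 -0.00167398]
-0.002 [ 9.46620452e-04 -3.85652408e-05] [ 0.00049474 -0.00024709] 0.05571053657456604 0.023077236900454996 [-0.00210539 -0.00138668] [-0.00040071 -0.00070098]
```

Emit:
jog_arm(targets="0 0 -0.7 0 1;0 0 -1 0 1;0 0 -1 0 1;0 0 -1 0 1;0 0 -0.7 0 1")

```text
time_s: 7.68
ee_pos: [0.6504, -0.2761, 0.0472]
ee_rot: [-3.14, 0.002, 0.431]
force: [0.7, -0.6, -0.9]
gripper_width: 0.0566
```

Emit:
jog_arm(targets="0 0 -0.5 0 1;0 0 -0.3 0 1;0 0 -0.2 0 1;0 0 0 0 1;0 0 0 0 1")

```text
time_s: 8.1
ee_pos: [0.6519, -0.2772, 0.0311]
ee_rot: [3.141, -0.001, 0.43]
force: [0.8, -0.3, -0.6]
gripper_width: 0.0572
```

Emit:
jog_arm(targets="0 0 -0.1 0 1;0 0 -0.1 0 1;0 0 0 0 1")

```text
time_s: 8.35
ee_pos: [0.6515, -0.2772, 0.0264]
ee_rot: [3.141, -0.0, 0.43]
force: [-0.7, -1.1, -1.7]
gripper_width: 0.0567
```

Emit:
jog_arm(targets="0 0 -0.1 0 1;0 0 -0.05 0 1;0 0 0 0 1")

```text
time_s: 8.6
ee_pos: [0.6516, -0.2772, 0.0241]
ee_rot: [3.141, -0.0, 0.43]
force: [-2.2, 0.5, 4.6]
gripper_width: 0.057
```

Emit:
jog_arm(targets="0 0 0 0 0;0 0 0 0 0;0 0 0 0 0;0 0 0 0 0;0 0 0.3 0 0")

```text
time_s: 9.02
ee_pos: [0.6507, -0.2768, 0.0281]
ee_rot: [-3.14, 0.001, 0.43]
force: [-1.0, -0.1, -0.8]
gripper_width: 0.0853
```

Emit:
jog_arm(targets="0 0 0.7 0 0;0 0 1 0 0;0 0 1 0 0;0 0 1 0 0;0 0 1 0 0")

```text
time_s: 9.43
ee_pos: [0.6518, -0.2771, 0.126]
ee_rot: [3.141, -0.001, 0.43]
force: [0.4, 0.2, -1.3]
gripper_width: 0.0853
```

Emit:
jog_arm(targets="-1 0.27 0.7 0 0;-1 0.27 0 0 0;-1 0.27 0 0 0;-1 0.27 0 0 0;-1 0.27 0 0 0")

```text
time_s: 9.85
ee_pos: [0.5508, -0.2499, 0.1389]
ee_rot: [3.14, -0.001, 0.43]
force: [-0.9, 0.2, -0.4]
gripper_width: 0.0856
```

Emit:
jog_arm(targets="-1 0.27 0 0 0;-1 0.27 0 0 0;-1 0.27 0 0 0;-1 0.27 0 0 0;-0.9 0.27 0 0 0")

```text
time_s: 10.27
ee_pos: [0.4526, -0.2229, 0.1387]
ee_rot: [3.14, -0.001, 0.43]
force: [0.7, 0.2, -0.3]
gripper_width: 0.0852
```

Emit:
jog_arm(targets="0 0 0 0 0;0 0 0 0 0;0 0 0 0 0;0 0 0 0 0")

```text
time_s: 10.6
ee_pos: [0.4544, -0.2232, 0.138]
ee_rot: [3.141, -0.001, 0.43]
force: [0.5, 0.5, -0.1]
gripper_width: 0.0855
```

```bash
python3 wl.py w6 violet .4538 -.224 .008 60
python3 - <<'E'
from h import *
from workcell import ctrl
s=ctrl.read_camera("side"); cv2.imwrite("pics/side6.png",s); w=cv2.imread("pics/w6.png")
cv2.imwrite("pics/m6.png",np.hstack([w,cv2.resize(s[220:320,300:390],(346,384),interpolation=cv2.INTER_CUBIC)[:, :288]]))
E
```

```text
[ 0.45425334 -0.22316019  0.13770319] [-0.31204182 -0.39534675  0.37877732] 0.08529523078295079 pred [260.14530294 179.1436432 ] blob (array([260.54695122, 180.97306911]), 1640.0, (238, 158, 46, 47)) [ 0.4523579  -0.22507211]
```

View pics/m6.png

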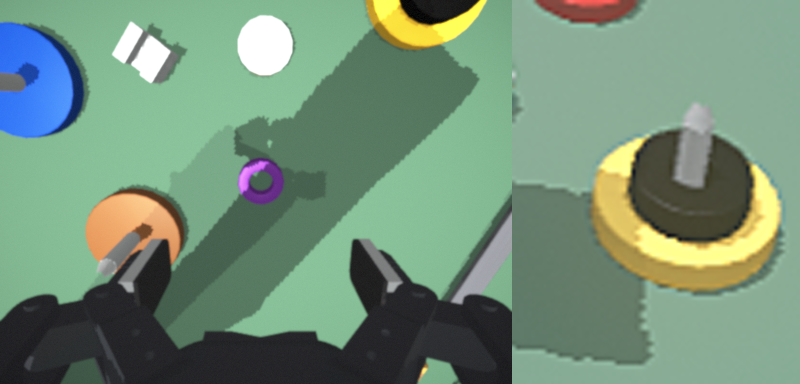

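The black wheel sits flat on the yellow stand. The violet collar is at (261,181), with the brown decoy stand clear of it at (135,235).

Emit:
jog_arm(targets="-0.06 -0.08 -0.7 0 0;0 0 -1 0 0;0 0 -1 0 0;0 0 -1 0 0;0 0 -1 0 0")

```text
time_s: 11.12
ee_pos: [0.4526, -0.2246, 0.0423]
ee_rot: [-3.141, -0.0, 0.43]
force: [0.2, 0.2, -0.6]
gripper_width: 0.0855
```

Emit:
jog_arm(targets="0 0 -0.9 0 0;0 0 -0.6 0 0;0 0 -0.3 0 0;0 0 -0.1 0 0;0 0 0 0 0")

```text
time_s: 11.53
ee_pos: [0.4525, -0.2247, 0.0054]
ee_rot: [-3.142, -0.0, 0.43]
force: [-0.0, -0.0, -0.2]
gripper_width: 0.0856
```

Emit:
jog_arm(targets="0 0 0 0 1;0 0 0 0 1;0 0 0 0 1;0 0 0 0 1;0 0 0 0 1")

```text
time_s: 11.95
ee_pos: [0.4527, -0.2249, 0.0065]
ee_rot: [3.141, -0.0, 0.43]
force: [-4.2, 1.7, 10.1]
gripper_width: 0.0395
```

Emit:
jog_arm(targets="0 0 0 0 1;0 0 0 0 1;0 0 0 0 1")

```text
time_s: 12.2
ee_pos: [0.4527, -0.2249, 0.0064]
ee_rot: [3.141, -0.0, 0.43]
force: [-2.9, 0.9, 10.2]
gripper_width: 0.0393
```

Emit:
jog_arm(targets="0 0 0.5 0 1;0 0 1 0 1;0 0 1 0 1;0 0 1 0 1;0 0 1 0 1")

```text
time_s: 12.62
ee_pos: [0.4522, -0.2246, 0.097]
ee_rot: [3.141, -0.0, 0.43]
force: [1.2, 0.1, 0.1]
gripper_width: 0.0394
```

Emit:
jog_arm(targets="0 0 1 0 1;0 0 1 0 1;0 0 0.5 0 1;0 0 0 0 1;0 0 0 0 1")

```text
time_s: 13.03
ee_pos: [0.4522, -0.2248, 0.1453]
ee_rot: [3.141, -0.0, 0.43]
force: [-0.2, -0.3, -1.2]
gripper_width: 0.0396
```

Emit:
jog_arm(targets="0.99 -0.258 0 0 1;0.99 -0.258 0 0 1;0.99 -0.258 0 0 1;0.99 -0.258 0 0 1;0.99 -0.258 0 0 1")

```text
time_s: 13.45
ee_pos: [0.5513, -0.2504, 0.1433]
ee_rot: [-3.14, 0.002, 0.43]
force: [-0.7, -0.3, 0.0]
gripper_width: 0.0393
```

Emit:
jog_arm(targets="0.99 -0.258 0 0 1;0.99 -0.258 0 0 1;0.99 -0.258 0 0 1;0.99 -0.258 0 0 1;0.99 -0.258 0 0 1")

```text
time_s: 13.87
ee_pos: [0.6504, -0.2762, 0.1428]
ee_rot: [-3.139, 0.002, 0.43]
force: [-0.2, 0.7, -0.6]
gripper_width: 0.0392
```

Emit:
jog_arm(targets="0 0 0 0 1;0 0 0 0 1;0 0 0 0 1;0 0 0 0 1")

```text
time_s: 14.2
ee_pos: [0.6493, -0.2762, 0.1447]
ee_rot: [-3.141, 0.001, 0.43]
force: [-0.7, 0.9, -0.2]
gripper_width: 0.0396
```

Run:
```python
from h import *
from workcell import ctrl
c=ctrl.get_calibration("wrist");im=ctrl.read_camera("wrist");o=ctrl.get_obs();e=o['ee_pos'];print(e,o['force'],o['gripper_width'])
r=cv2.resize(im[100:320,150:370],(550,550),interpolation=cv2.INTER_CUBIC)
for z,R,x,y,col in ((.08,.003,.6507,-.2763,(0,0,255)),(.018,.007,.6507,-.2763,(0,255,255)),(e[2]+.01,.021,e[0],e[1],(0,255,0)),(e[2]+.01,.011,e[0],e[1],(0,255,0))):
    a=np.linspace(0,6.3,60);P=np.array([(proj(c,np.array([x+R*np.cos(t),y+R*np.sin(t),z]))-[150,100])*2.5 for t in a]).astype(np.int32)
    cv2.polylines(r,[P],True,col,1)
cv2.imwrite("pics/w7.png",r)
```

```text
[ 0.64944234 -0.27631786  0.14506758] [-0.44138578 -0.34546192 -0.38757484] 0.03920531086010837
```

View pics/w7.png

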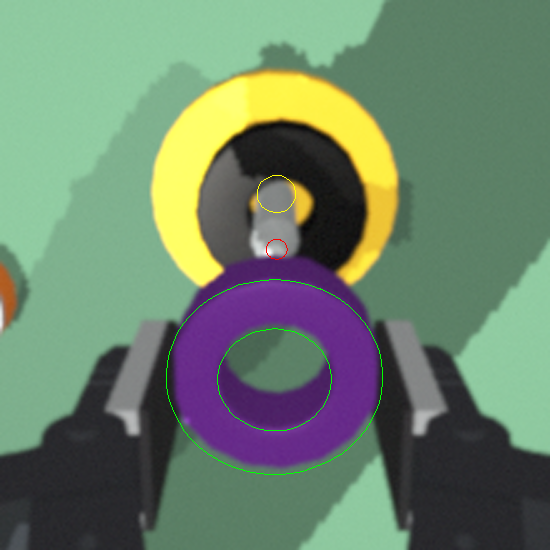

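Emit:
jog_arm(targets="0.06 0 -0.7 0 1;0 0 -1 0 1;0 0 -1 0 1;0 0 -0.9 0 1;0 0 -0.6 0 1")

```text
time_s: 14.67
ee_pos: [0.65, -0.276, 0.0584]
ee_rot: [-3.14, 0.002, 0.43]
force: [-0.3, 0.4, 0.3]
gripper_width: 0.0391
```

Emit:
jog_arm(targets="0 0 -0.3 0 1;0 0 -0.2 0 1;0 0 0 0 1;0 0 0 0 1")

```text
time_s: 15.0
ee_pos: [0.6519, -0.2764, 0.0522]
ee_rot: [3.141, -0.001, 0.43]
force: [1.1, -0.1, 0.4]
gripper_width: 0.0391
```

Emit:
jog_arm(targets="0 0 -0.1 0 1;0 0 -0.1 0 1;0 0 0 0 1")

```text
time_s: 15.25
ee_pos: [0.6515, -0.2763, 0.0475]
ee_rot: [3.141, -0.0, 0.43]
force: [-1.1, -1.0, -2.1]
gripper_width: 0.0392
```

Emit:
jog_arm(targets="0 0 -0.1 0 1;0 0 0 0 1")

```text
time_s: 15.42
ee_pos: [0.6514, -0.2763, 0.0451]
ee_rot: [3.142, 0.0, 0.43]
force: [-0.6, -1.0, -0.3]
gripper_width: 0.0392
```

Emit:
jog_arm(targets="0 0 -0.1 0 1;0 0 0 0 1")

```text
time_s: 15.58
ee_pos: [0.6516, -0.2763, 0.0446]
ee_rot: [3.141, -0.0, 0.43]
force: [-5.2, 1.9, 9.5]
gripper_width: 0.0395
```

Emit:
jog_arm(targets="0 0 0 0 0;0 0 0 0 0;0 0 0 0 0;0 0 0 0 0;0 0 0.3 0 0")

```text
time_s: 16.0
ee_pos: [0.6507, -0.276, 0.0481]
ee_rot: [-3.14, 0.001, 0.43]
force: [-0.3, -0.7, -0.7]
gripper_width: 0.0855
```

Emit:
jog_arm(targets="0 0 0.7 0 0;0 0 1 0 0;0 0 1 0 0;0 0 1 0 0;0 0 1 0 0")

```text
time_s: 16.42
ee_pos: [0.6517, -0.2763, 0.1459]
ee_rot: [3.141, -0.001, 0.43]
force: [0.9, 0.6, 0.8]
gripper_width: 0.0853
```

Emit:
jog_arm(targets="-0.07 0.95 0 0 0;-0.07 0.95 0 0 0;-0.07 0.95 0 0 0;-0.07 0.95 0 0 0;-0.07 0.95 0 0 0")

```text
time_s: 16.83
ee_pos: [0.6447, -0.1804, 0.145]
ee_rot: [3.14, -0.001, 0.43]
force: [0.2, -0.9, 0.3]
gripper_width: 0.0856
```

Emit:
jog_arm(targets="-0.07 0.95 0 0 0;-0.07 0.95 0 0 0;-0.07 0.95 0 0 0;-0.07 0.95 0 0 0;-0.07 0.95 0 0 0")

```text
time_s: 17.25
ee_pos: [0.6377, -0.0854, 0.145]
ee_rot: [3.141, -0.001, 0.43]
force: [0.1, -0.7, 0.1]
gripper_width: 0.0856
```

Emit:
jog_arm(targets="0 0 0 0 0;0 0 0 0 0;0 0 0 0 0;0 0 0 0 0")

```text
time_s: 17.58
ee_pos: [0.6376, -0.0878, 0.1438]
ee_rot: [3.141, -0.0, 0.428]
force: [0.0, -0.3, -0.1]
gripper_width: 0.0859
```

```bash
python3 wl.py w8 red .638 -.086 .007 60
python3 - <<'E'
from h import *
from workcell import ctrl
s=ctrl.read_camera("side"); cv2.imwrite("pics/side8.png",s); w=cv2.imread("pics/w8.png")
cv2.imwrite("pics/m8.png",np.hstack([w,cv2.resize(s[220:320,300:390],(346,384),interpolation=cv2.INTER_CUBIC)[:, :288]]))
E
```

```text
[ 0.63749856 -0.0877714   0.14355816] [-0.20884568 -0.4870047   0.73374838] 0.08555070417656847 pred [258.01514071 175.14628765] blob (array([257.54507067, 176.14120131]), 3868.0, (222, 141, 72, 71)) [ 0.63693047 -0.08599665]
```

View pics/m8.png

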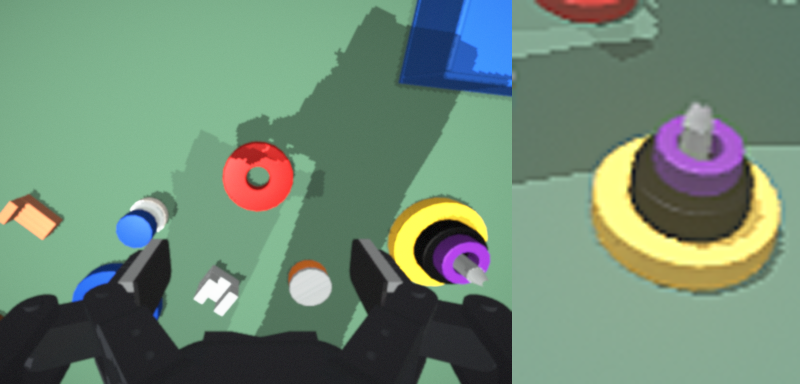

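Violet collar is seated flat on the black wheel. The red flange is at (257,176), with the jar clear of it at (140,225).

Emit:
jog_arm(targets="0 0.09 -0.7 0 0;0 0 -1 0 0;0 0 -1 0 0;0 0 -1 0 0;0 0 -1 0 0", grip_force=80)

```text
time_s: 18.1
ee_pos: [0.6374, -0.0853, 0.0485]
ee_rot: [3.141, -0.0, 0.429]
force: [0.3, -0.1, -0.7]
gripper_width: 0.0854
```

Emit:
jog_arm(targets="0 0 -1 0 0;0 0 -0.7 0 0;0 0 -0.4 0 0;0 0 -0.18 0 0;0 0 0 0 0")

```text
time_s: 18.52
ee_pos: [0.6374, -0.0846, 0.0034]
ee_rot: [-3.141, 0.0, 0.43]
force: [-0.9, -0.0, 0.2]
gripper_width: 0.0857
```

Emit:
jog_arm(targets="0 0 0 0 1;0 0 0 0 1;0 0 0 0 1;0 0 0 0 1;0 0 0 0 1")

```text
time_s: 18.93
ee_pos: [0.6385, -0.0848, 0.0068]
ee_rot: [3.139, -0.002, 0.429]
force: [-7.5, -1.0, 16.6]
gripper_width: 0.0603
```

Emit:
jog_arm(targets="0 0 0 0 1;0 0 0 0 1;0 0 0 0 1")

```text
time_s: 19.18
ee_pos: [0.6385, -0.0848, 0.0068]
ee_rot: [3.139, -0.002, 0.429]
force: [-7.7, 0.3, 16.8]
gripper_width: 0.0604
```

Emit:
jog_arm(targets="0 0 0.5 0 1;0 0 1 0 1;0 0 1 0 1;0 0 1 0 1;0 0 1 0 1")

```text
time_s: 19.6
ee_pos: [0.6374, -0.0844, 0.0954]
ee_rot: [3.141, -0.0, 0.43]
force: [0.9, -1.2, -3.7]
gripper_width: 0.0599
```

Emit:
jog_arm(targets="0 0 1 0 1;0 0 1 0 1;0 0 0.5 0 1;0 0 0 0 1;0 0 0 0 1")

```text
time_s: 20.02
ee_pos: [0.6374, -0.0845, 0.1437]
ee_rot: [3.141, -0.0, 0.43]
force: [0.1, -1.3, -4.6]
gripper_width: 0.0596
```

Emit:
jog_arm(targets="-0.94 0.383 0 0 1;-0.94 0.383 0 0 1;-0.94 0.383 0 0 1;-0.94 0.383 0 0 1;-0.94 0.383 0 0 1")

```text
time_s: 20.43
ee_pos: [0.5415, -0.0459, 0.1419]
ee_rot: [-3.14, 0.002, 0.43]
force: [-0.7, -0.3, -2.7]
gripper_width: 0.0595
```

Emit:
jog_arm(targets="-0.94 0.383 0 0 1;-0.94 0.383 0 0 1;-0.94 0.383 0 0 1;-0.94 0.383 0 0 1;-0.94 0.383 0 0 1")

```text
time_s: 20.85
ee_pos: [0.4475, -0.0077, 0.1422]
ee_rot: [-3.14, 0.002, 0.43]
force: [-0.0, 0.7, -3.4]
gripper_width: 0.0596
```

Emit:
jog_arm(targets="0 0 0 0 1;0 0 0 0 1;0 0 0 0 1;0 0 0 0 1")

```text
time_s: 21.18
ee_pos: [0.4498, -0.0082, 0.1433]
ee_rot: [-3.141, 0.0, 0.429]
force: [0.9, -0.2, -2.8]
gripper_width: 0.0598
```

```bash
cat > ov.py <<'E'
# overlay: ov.py name sx sy R bore_r thick
import sys
from h import *
from workcell import ctrl
n=sys.argv[1]; sx,sy,R0,th=map(float,sys.argv[2:])
c=ctrl.get_calibration("wrist");im=ctrl.read_camera("wrist");o=ctrl.get_obs();e=o['ee_pos'];print(e,o['force'],o['gripper_width'])
r=cv2.resize(im[80:320,140:380],(600,600),interpolation=cv2.INTER_CUBIC)
b=e[2]-.006
for z,R,x,y,col in ((.08,.003,sx,sy,(0,0,255)),(.018,.007,sx,sy,(0,255,255)),(.018,.045,sx,sy,(0,255,255)),(b+th,R0,e[0],e[1],(0,255,0)),(b+th,.011,e[0],e[1],(0,255,0)),(b,R0,e[0],e[1],(255,255,0))):
    a=np.linspace(0,6.3,90);P=np.array([(proj(c,np.array([x+R*np.cos(t),y+R*np.sin(t),z]))-[140,80])*2.5 for t in a]).astype(np.int32)
    cv2.polylines(r,[P],True,col,1)
cv2.imwrite(f"pics/{n}.png",r)
E
python3 ov.py w9 .4492 -.0078 .033 .014
```

```text
[ 0.44978634 -0.00813176  0.14334904] [ 0.72508485 -0.36268694 -2.12336047] 0.059834767660292366
```

View pics/w9.png

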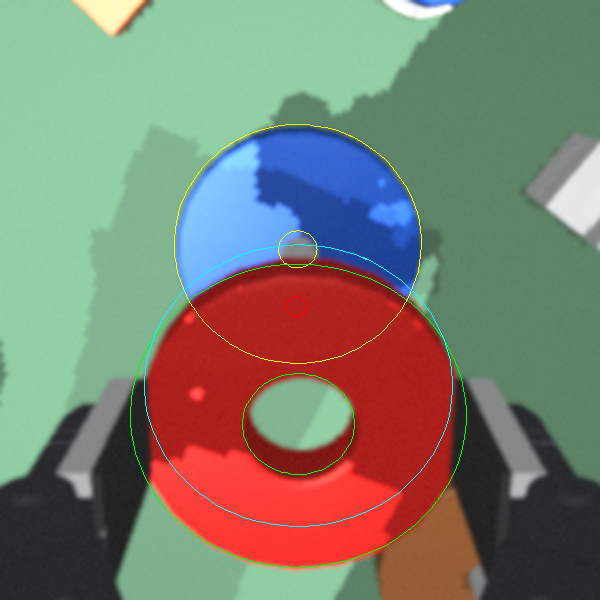

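Emit:
jog_arm(targets="0 0 -0.7 0 1;0 0 -1 0 1;0 0 -1 0 1;0 0 -1 0 1;0 0 -0.9 0 1")

```text
time_s: 21.65
ee_pos: [0.4496, -0.008, 0.0504]
ee_rot: [-3.141, 0.0, 0.429]
force: [0.0, -0.4, -3.7]
gripper_width: 0.0599
```

Emit:
jog_arm(targets="0 0 -0.5 0 1;0 0 -0.3 0 1;0 0 -0.15 0 1;0 0 0 0 1;0 0 0 0 1")

```text
time_s: 22.07
ee_pos: [0.4501, -0.0079, 0.0334]
ee_rot: [3.141, -0.001, 0.43]
force: [0.4, 0.1, -2.7]
gripper_width: 0.0598
```

Emit:
jog_arm(targets="0 0 -0.1 0 1;0 0 -0.1 0 1;0 0 0 0 1")

```text
time_s: 22.32
ee_pos: [0.4495, -0.008, 0.0288]
ee_rot: [3.141, -0.0, 0.43]
force: [-0.2, 0.4, -3.4]
gripper_width: 0.0595
```

Emit:
jog_arm(targets="0 0 -0.1 0 1;0 0 0 0 1")

```text
time_s: 22.48
ee_pos: [0.4494, -0.0079, 0.0266]
ee_rot: [3.141, 0.0, 0.43]
force: [0.5, -0.7, -2.9]
gripper_width: 0.0596
```

Emit:
jog_arm(targets="0 0 -0.1 0 1;0 0 0 0 1")

```text
time_s: 22.65
ee_pos: [0.4497, -0.0079, 0.025]
ee_rot: [3.141, -0.0, 0.43]
force: [-1.3, -0.9, 2.8]
gripper_width: 0.06
```

Emit:
jog_arm(targets="0 0 -0.05 0 1;0 0 0 0 1")

```text
time_s: 22.82
ee_pos: [0.4498, -0.0079, 0.0248]
ee_rot: [3.141, 0.0, 0.43]
force: [-6.9, -0.1, 17.8]
gripper_width: 0.0591
```

Emit:
jog_arm(targets="0 0 0 0 0;0 0 0 0 0;0 0 0 0 0;0 0 0 0 0;0 0 0.3 0 0", grip_force=50)

```text
time_s: 23.23
ee_pos: [0.4488, -0.0078, 0.0291]
ee_rot: [-3.141, 0.001, 0.43]
force: [-0.0, 0.4, -0.5]
gripper_width: 0.0852
```

Emit:
jog_arm(targets="0 0 0.7 0 0;0 0 1 0 0;0 0 1 0 0;0 0 1 0 0;0 0 1 0 0")

```text
time_s: 23.65
ee_pos: [0.4494, -0.0077, 0.1251]
ee_rot: [3.142, -0.0, 0.43]
force: [-0.3, -0.2, -0.2]
gripper_width: 0.0856
```

Emit:
jog_arm(targets="0 0 0.9 0 0;0.65 0.99 0 0 0;0.65 0.99 0 0 0;0.65 0.99 0 0 0;0.65 0.99 0 0 0")

```text
time_s: 24.07
ee_pos: [0.5021, 0.0721, 0.1424]
ee_rot: [3.141, -0.001, 0.429]
force: [0.6, -0.7, 0.6]
gripper_width: 0.0853
```

Emit:
jog_arm(targets="0.65 0.99 0 0 0;0.65 0.99 0 0 0;0.65 0.99 0 0 0;0.65 0.99 0 0 0;0.65 0.99 0 0 0")

```text
time_s: 24.48
ee_pos: [0.567, 0.1712, 0.142]
ee_rot: [3.142, 0.0, 0.43]
force: [0.3, 0.0, 0.1]
gripper_width: 0.0857
```

Emit:
jog_arm(targets="0.65 0.99 0 0 0;0.65 0.99 0 0 0;0.65 0.99 0 0 0;0.65 0.99 0 0 0;0 0 0 0 0")

```text
time_s: 24.9
ee_pos: [0.6188, 0.2539, 0.1417]
ee_rot: [-3.139, -0.001, 0.433]
force: [0.7, 0.4, -0.2]
gripper_width: 0.0855
```

Emit:
jog_arm(targets="0 0 0 0 0;0 0 0 0 0;0 0 0 0 0")

```text
time_s: 25.15
ee_pos: [0.6184, 0.2484, 0.1419]
ee_rot: [3.141, 0.0, 0.429]
force: [-0.9, -0.7, 0.1]
gripper_width: 0.0853
```

```bash
python3 wl.py w10 white .6192 .2494 .010 60
python3 - <<'E'
from h import *
from workcell import ctrl
s=ctrl.read_camera("side"); cv2.imwrite("pics/side10.png",s); w=cv2.imread("pics/w10.png")
cv2.imwrite("pics/m10.png",np.hstack([w,cv2.resize(s[155:225,200:270],(384,384),interpolation=cv2.INTER_CUBIC)[:, :288]]))
E
```

```text
[0.61847766 0.24828538 0.14195929] [-0.05760321  1.05800909 -0.19934022] 0.08532732496592783 pred [258.9426695  176.39705737] blob (array([258.33484612, 177.78740604]), 3525.5, (225, 144, 68, 68)) [0.61774709 0.24936022]
```

View pics/m10.png

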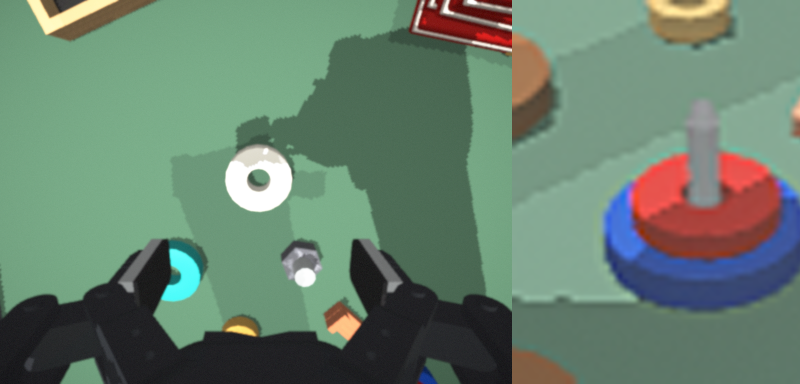

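The flange lies flat on the blue stand. The white wheel is at (258,178), with the turquoise decoy clear at (182,272).

Emit:
jog_arm(targets="0 0.04 -0.7 0 0;0 0 -1 0 0;0 0 -1 0 0;0 0 -1 0 0;0 0 -1 0 0")

```text
time_s: 25.67
ee_pos: [0.6181, 0.2496, 0.0462]
ee_rot: [3.141, 0.0, 0.429]
force: [-0.0, -0.1, 0.2]
gripper_width: 0.0854
```

Emit:
jog_arm(targets="0 0 -1 0 0;0 0 -0.7 0 0;0 0 -0.3 0 0;0 0 -0.1 0 0;0 0 0 0 0")

```text
time_s: 26.08
ee_pos: [0.6185, 0.2503, 0.0058]
ee_rot: [-3.142, -0.0, 0.43]
force: [-0.2, 0.1, 0.0]
gripper_width: 0.0856
```

Emit:
jog_arm(targets="0 0 0 0 1;0 0 0 0 1;0 0 0 0 1;0 0 0 0 1;0 0 0 0 1")

```text
time_s: 26.5
ee_pos: [0.6192, 0.2506, 0.0078]
ee_rot: [3.141, -0.002, 0.43]
force: [-3.7, -1.8, 9.3]
gripper_width: 0.0578
```

Emit:
jog_arm(targets="0 0 0 0 1;0 0 0 0 1;0 0 0 0 1")

```text
time_s: 26.75
ee_pos: [0.6193, 0.2506, 0.0078]
ee_rot: [3.141, -0.002, 0.43]
force: [-2.7, -3.0, 10.1]
gripper_width: 0.0577
```

Emit:
jog_arm(targets="0 0 0.5 0 1;0 0 1 0 1;0 0 1 0 1;0 0 1 0 1;0 0 1 0 1")

```text
time_s: 27.17
ee_pos: [0.6185, 0.2505, 0.0977]
ee_rot: [3.142, -0.001, 0.43]
force: [-0.2, 0.0, -0.9]
gripper_width: 0.0578
```

Emit:
jog_arm(targets="0 0 1 0 1;0 0 1 0 1;0 0 0.5 0 1;0 0 0 0 1;0 0 0 0 1")

```text
time_s: 27.58
ee_pos: [0.6185, 0.2503, 0.1458]
ee_rot: [3.141, -0.001, 0.43]
force: [-0.5, 0.2, -2.5]
gripper_width: 0.0577
```

Emit:
jog_arm(targets="-0.65 -0.993 0 0 1;-0.65 -0.993 0 0 1;-0.65 -0.993 0 0 1;-0.65 -0.993 0 0 1;-0.65 -0.993 0 0 1")

```text
time_s: 28.0
ee_pos: [0.5519, 0.1497, 0.1439]
ee_rot: [-3.141, 0.003, 0.43]
force: [-0.0, 0.3, -2.0]
gripper_width: 0.0579
```

Emit:
jog_arm(targets="-0.65 -0.993 0 0 1;-0.65 -0.993 0 0 1;-0.65 -0.993 0 0 1;-0.65 -0.993 0 0 1;-0.65 -0.993 0 0 1")

```text
time_s: 28.42
ee_pos: [0.4868, 0.0505, 0.1442]
ee_rot: [-3.141, 0.002, 0.43]
force: [0.3, 0.5, -0.6]
gripper_width: 0.0577
```

Emit:
jog_arm(targets="-0.65 -0.993 0 0 1;-0.65 -0.993 0 0 1;-0.65 -0.993 0 0 1;0 0 0 0 1;0 0 0 0 1")

```text
time_s: 28.83
ee_pos: [0.4484, -0.0091, 0.1447]
ee_rot: [-3.141, 0.002, 0.427]
force: [-1.0, 0.5, -1.1]
gripper_width: 0.0579
```

Emit:
jog_arm(targets="0 0 0 0 1;0 0 0 0 1")

```text
time_s: 29.0
ee_pos: [0.4495, -0.007, 0.1453]
ee_rot: [-3.141, 0.0, 0.431]
force: [-0.9, 0.3, -0.9]
gripper_width: 0.0578
```

```bash
python3 ov.py w11 .4492 -.0078 .030 .020
```

```text
[ 0.44957545 -0.00694536  0.1453657 ] [-0.60028452 -0.3216791  -2.8769052 ] 0.05769406066425029
```

View pics/w11.png

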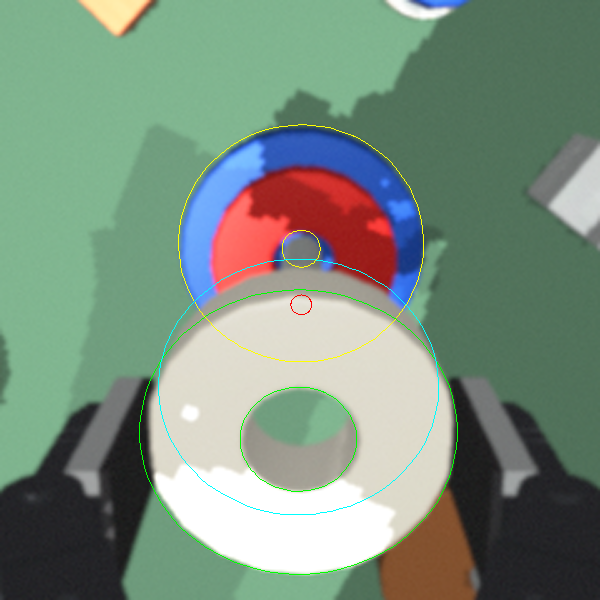

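The white wheel is aligned over the post and held nearly flat. Lowering it.

Emit:
jog_arm(targets="0 -0.03 -0.7 0 1;0 0 -1 0 1;0 0 -1 0 1;0 0 -1 0 1;0 0 -0.6 0 1")

```text
time_s: 29.47
ee_pos: [0.4487, -0.0076, 0.0577]
ee_rot: [-3.14, 0.002, 0.431]
force: [-0.5, 0.1, -1.4]
gripper_width: 0.0578
```

Emit:
jog_arm(targets="0 0 -0.4 0 1;0 0 -0.2 0 1;0 0 0 0 1;0 0 0 0 1")

```text
time_s: 29.8
ee_pos: [0.4499, -0.0082, 0.0482]
ee_rot: [3.141, -0.001, 0.43]
force: [-0.5, 0.0, -1.4]
gripper_width: 0.0573
```

Emit:
jog_arm(targets="0 0 -0.1 0 1;0 0 -0.1 0 1;0 0 0 0 1")

```text
time_s: 30.05
ee_pos: [0.4496, -0.0085, 0.0439]
ee_rot: [3.141, -0.0, 0.43]
force: [-0.0, -0.1, -0.2]
gripper_width: 0.0578
```

Emit:
jog_arm(targets="0 0 -0.1 0 1;0 0 0 0 1")

```text
time_s: 30.22
ee_pos: [0.4494, -0.0085, 0.0416]
ee_rot: [3.141, 0.0, 0.43]
force: [-0.6, -0.4, -1.2]
gripper_width: 0.0576
```

Emit:
jog_arm(targets="0 0 -0.1 0 1;0 0 0 0 1")

```text
time_s: 30.38
ee_pos: [0.4496, -0.0085, 0.0398]
ee_rot: [3.141, -0.0, 0.43]
force: [0.4, -0.5, -0.7]
gripper_width: 0.0578
```

Emit:
jog_arm(targets="0 0 -0.05 0 1;0 0 0 0 1")

```text
time_s: 30.55
ee_pos: [0.4497, -0.0085, 0.0397]
ee_rot: [3.141, 0.0, 0.43]
force: [-6.5, 0.4, 15.4]
gripper_width: 0.0573
```

Emit:
jog_arm(targets="0 0 0 0 0;0 0 0 0 0;0 0 0 0 0;0 0 0 0 0;0 0 0.3 0 0")

```text
time_s: 30.97
ee_pos: [0.4487, -0.0084, 0.044]
ee_rot: [-3.141, 0.001, 0.43]
force: [-0.2, 0.8, 0.7]
gripper_width: 0.0849
```

Emit:
jog_arm(targets="0 0 0.7 0 0;0 0 1 0 0;0 0 1 0 0;0 0 1 0 0;0 0 1 0 0")

```text
time_s: 31.38
ee_pos: [0.4493, -0.0083, 0.1401]
ee_rot: [3.142, -0.0, 0.43]
force: [0.5, -0.4, 0.5]
gripper_width: 0.0854
```

Emit:
jog_arm(targets="-0.02 1 0 0 0;-0.02 1 0 0 0;-0.02 1 0 0 0;-0.02 1 0 0 0;-0.02 1 0 0 0")

```text
time_s: 31.8
ee_pos: [0.4473, 0.0925, 0.1392]
ee_rot: [3.141, -0.0, 0.43]
force: [0.2, 0.0, 0.0]
gripper_width: 0.0854
```

Emit:
jog_arm(targets="-0.02 1 0 0 0;-0.02 1 0 0 0;-0.02 1 0 0 0;-0.02 1 0 0 0;-0.02 1 0 0 0")

```text
time_s: 32.22
ee_pos: [0.4453, 0.1925, 0.1392]
ee_rot: [3.141, -0.0, 0.43]
force: [0.3, -0.7, -0.1]
gripper_width: 0.0852
```

Emit:
jog_arm(targets="0 0.15 0 0 0;0 0 0 0 0;0 0 0 0 0;0 0 0 0 0")

```text
time_s: 32.55
ee_pos: [0.4456, 0.1933, 0.1387]
ee_rot: [3.141, 0.0, 0.428]
force: [-0.1, -0.2, 0.7]
gripper_width: 0.0858
```

```bash
python3 wl.py w12 brass .4449 .1942 .008 55
python3 - <<'E'
from h import *
from workcell import ctrl
s=ctrl.read_camera("side"); cv2.imwrite("pics/side12.png",s); w=cv2.imread("pics/w12.png")
cv2.imwrite("pics/m12.png",np.hstack([w,cv2.resize(s[155:225,200:270],(384,384),interpolation=cv2.INTER_CUBIC)[:, :288]]))
E
```

```text
[0.44568557 0.19330532 0.13874324] [-0.24097095 -0.24464918  0.1003111 ] 0.08555009174177682 pred [258.43382755 178.21060618] blob (array([258.76294331, 180.27183417]), 1696.5, (236, 157, 47, 47)) [0.44322173 0.1931001 ]
```

View pics/m12.png

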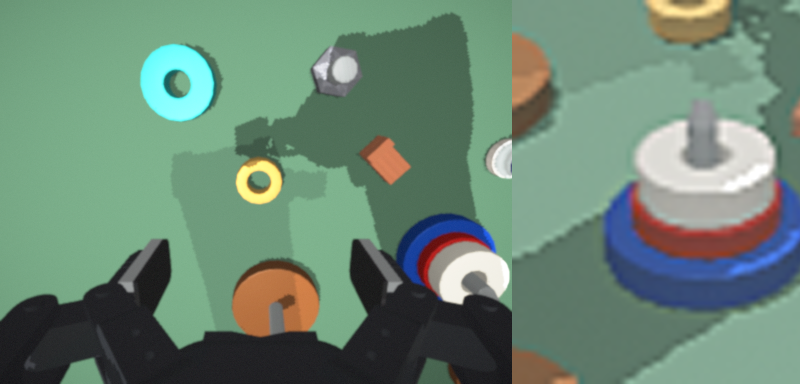

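The white wheel is seated flat. The brass collar is at (259,180), and the brown stand behind it at (275,300) is about 120 mm away.

Emit:
jog_arm(targets="-0.07 0.01 -0.7 0 0;0 0 -1 0 0;0 0 -1 0 0;0 0 -1 0 0;0 0 -1 0 0")

```text
time_s: 33.07
ee_pos: [0.4443, 0.1939, 0.0439]
ee_rot: [3.141, -0.0, 0.429]
force: [-0.3, 0.3, 0.2]
gripper_width: 0.0858
```

Emit:
jog_arm(targets="0 0 -0.9 0 0;0 0 -0.6 0 0;0 0 -0.3 0 0;0 0 -0.1 0 0;0 0 0 0 0")

```text
time_s: 33.48
ee_pos: [0.4442, 0.1947, 0.0069]
ee_rot: [3.142, -0.0, 0.43]
force: [-0.7, -1.1, 0.1]
gripper_width: 0.0853
```

Emit:
jog_arm(targets="0 0 0 0 1;0 0 0 0 1;0 0 0 0 1;0 0 0 0 1;0 0 0 0 1")

```text
time_s: 33.9
ee_pos: [0.4445, 0.1948, 0.0078]
ee_rot: [3.141, -0.001, 0.43]
force: [-3.7, -2.3, 10.9]
gripper_width: 0.0393
```

Emit:
jog_arm(targets="0 0 0 0 1;0 0 0 0 1;0 0 0 0 1")

```text
time_s: 34.15
ee_pos: [0.4445, 0.1948, 0.0078]
ee_rot: [3.141, -0.001, 0.43]
force: [-2.7, -3.1, 12.2]
gripper_width: 0.039
```

Emit:
jog_arm(targets="0 0 0.5 0 1;0 0 1 0 1;0 0 1 0 1;0 0 1 0 1;0 0 1 0 1")

```text
time_s: 34.57
ee_pos: [0.4438, 0.1948, 0.0982]
ee_rot: [-3.142, -0.0, 0.43]
force: [0.5, 0.7, -1.3]
gripper_width: 0.0385
```

Emit:
jog_arm(targets="0 0 1 0 1;0 0 1 0 1;0 0 0.5 0 1;0 0 0 0 1;0 0 0 0 1")

```text
time_s: 34.98
ee_pos: [0.4441, 0.1946, 0.1466]
ee_rot: [3.141, -0.0, 0.43]
force: [0.3, 0.3, -2.7]
gripper_width: 0.0392
```

Emit:
jog_arm(targets="0.03 -1 0 0 1;0.03 -1 0 0 1;0.03 -1 0 0 1;0.03 -1 0 0 1;0.03 -1 0 0 1")

```text
time_s: 35.4
ee_pos: [0.4461, 0.0936, 0.1452]
ee_rot: [-3.141, 0.002, 0.43]
force: [0.7, 0.3, -2.0]
gripper_width: 0.0392
```

Emit:
jog_arm(targets="0.03 -1 0 0 1;0.03 -1 0 0 1;0.03 -1 0 0 1;0.03 -1 0 0 1;0.03 -1 0 0 1")

```text
time_s: 35.82
ee_pos: [0.449, -0.0063, 0.1452]
ee_rot: [-3.14, 0.002, 0.43]
force: [0.5, 0.4, -2.0]
gripper_width: 0.039
```

Emit:
jog_arm(targets="0 -0.1 0 0 1;0 0 0 0 1;0 0 0 0 1;0 0 0 0 1")

```text
time_s: 36.15
ee_pos: [0.4497, -0.0062, 0.1462]
ee_rot: [-3.141, 0.001, 0.431]
force: [0.2, -0.0, -1.2]
gripper_width: 0.0394
```

```bash
python3 ov.py w13 .4492 -.0078 .021 .016
```

```text
[ 0.4498377  -0.00624311  0.14636048] [ 0.2023744  -0.48460765 -1.80472314] 0.039160293257091035
```

View pics/w13.png

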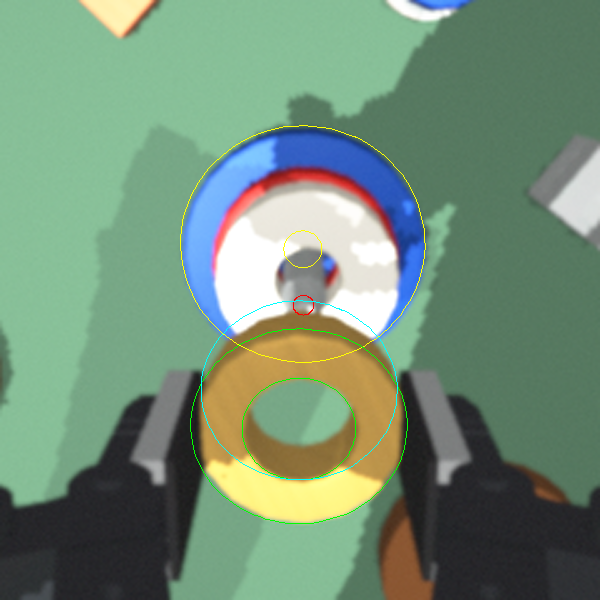

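Emit:
jog_arm(targets="0 -0.06 -0.7 0 1;0 0 -1 0 1;0 0 -1 0 1;0 0 -0.7 0 1;0 0 -0.3 0 1")

```text
time_s: 36.62
ee_pos: [0.4488, -0.0077, 0.0708]
ee_rot: [-3.14, 0.002, 0.431]
force: [-0.0, 0.5, -1.8]
gripper_width: 0.0393
```

Emit:
jog_arm(targets="0 0 -0.2 0 1;0 0 -0.1 0 1;0 0 0 0 1;0 0 0 0 1")

```text
time_s: 36.95
ee_pos: [0.4506, -0.0084, 0.0674]
ee_rot: [3.141, -0.001, 0.43]
force: [0.6, 0.1, -2.4]
gripper_width: 0.0393
```

Emit:
jog_arm(targets="0 0 -0.1 0 1;0 0 0 0 1")

```text
time_s: 37.12
ee_pos: [0.4503, -0.0085, 0.065]
ee_rot: [3.141, -0.001, 0.43]
force: [0.7, -0.6, -0.9]
gripper_width: 0.0394
```

Emit:
jog_arm(targets="0 0 -0.1 0 1;0 0 0 0 1")

```text
time_s: 37.28
ee_pos: [0.45, -0.0085, 0.0626]
ee_rot: [3.141, 0.0, 0.43]
force: [-0.7, 0.8, -1.3]
gripper_width: 0.0393
```

Emit:
jog_arm(targets="0 0 -0.1 0 1;0 0 0 0 1")

```text
time_s: 37.45
ee_pos: [0.4499, -0.0085, 0.0604]
ee_rot: [-3.142, 0.0, 0.43]
force: [-0.4, -0.3, -1.6]
gripper_width: 0.0393
```

Emit:
jog_arm(targets="0 0 -0.1 0 1;0 0 0 0 1")

```text
time_s: 37.62
ee_pos: [0.4502, -0.0085, 0.0598]
ee_rot: [3.141, 0.001, 0.43]
force: [-8.5, 0.1, 17.1]
gripper_width: 0.0391
```

Contact came at the expected height. Releasing and backing up to look.

Emit:
jog_arm(targets="0 0 0 0 0;0 0 0 0 0;0 0 0 0 0;0 0 0 0 0;0 0 0.3 0 0")

```text
time_s: 38.03
ee_pos: [0.4493, -0.0085, 0.064]
ee_rot: [-3.141, 0.001, 0.43]
force: [-0.4, 1.1, -0.5]
gripper_width: 0.0854
```

Emit:
jog_arm(targets="0 0 0.7 0 0;0 0 1 0 0;0 0 1 0 0;0 0 1 0 0;0 0 1 0 0")

```text
time_s: 38.45
ee_pos: [0.45, -0.0083, 0.1601]
ee_rot: [3.141, -0.0, 0.43]
force: [-0.2, -0.6, -0.6]
gripper_width: 0.0851
```

Emit:
jog_arm(targets="0 1 0.5 0 0;0 1 0.5 0 0;0 1 0.5 0 0;0 1 0 0 0;0 1 0 0 0")

```text
time_s: 38.87
ee_pos: [0.4503, 0.0926, 0.1899]
ee_rot: [3.141, -0.001, 0.43]
force: [0.3, -0.1, 0.5]
gripper_width: 0.0857
```

Emit:
jog_arm(targets="0 1 0 0 0;0 1 0 0 0;0 0 0 0 0;0 0 0 0 0;0 0 0 0 0")

```text
time_s: 39.28
ee_pos: [0.4501, 0.131, 0.1888]
ee_rot: [3.141, 0.0, 0.43]
force: [0.3, -0.3, -0.6]
gripper_width: 0.0852
```

Run:
```python
from h import *
from workcell import ctrl
s=ctrl.read_camera("side"); d=ctrl.read_camera("scene"); cv2.imwrite("pics/side14.png",s); cv2.imwrite("pics/scene14.png",d)
R=lambda i:cv2.resize(i,(380,290),interpolation=cv2.INTER_CUBIC)
cv2.imwrite("pics/f.png",np.vstack([np.hstack([R(s[155:230,200:298]),R(s[225:310,300:411])]),np.hstack([R(d[150:220,235:327]),R(d[130:215,110:221])])]))
print(ctrl.get_obs()['ee_pos'],ctrl.get_obs()['time_s'])
# collar offsets from stand axis
for n,x,y,z in (("brass",.4492,-.0078,.060),("violet",.6507,-.2763,.046)):
    for cam,im in (("side",s),("scene",d)):
        c=ctrl.get_calibration(cam);b=blob(im,n,proj(c,np.array([x,y,z])),16)
        print(n,cam,ray(c,b[0],z)-[x,y],b[1])
for cam,im in (("side",s),("scene",d)):
    c=ctrl.get_calibration(cam);b=blob(im,'jar',proj(c,np.array([.558,-.006,.04])),14);print('jar',ray(c,b[0],.04))
```

```text
[0.45016971 0.13054558 0.18879314] 39.3833
brass side [ 0.00080468 -0.00111337] 190.5
brass scene [-0.01238781 -0.01912259] 415.5
violet side [ 0.00190826 -0.00110593] 366.5
violet scene [0.0021523  0.00283664] 174.5
jar [ 0.55705652 -0.01028328]
jar [ 0.55947313 -0.00129914]
```

View pics/f.png

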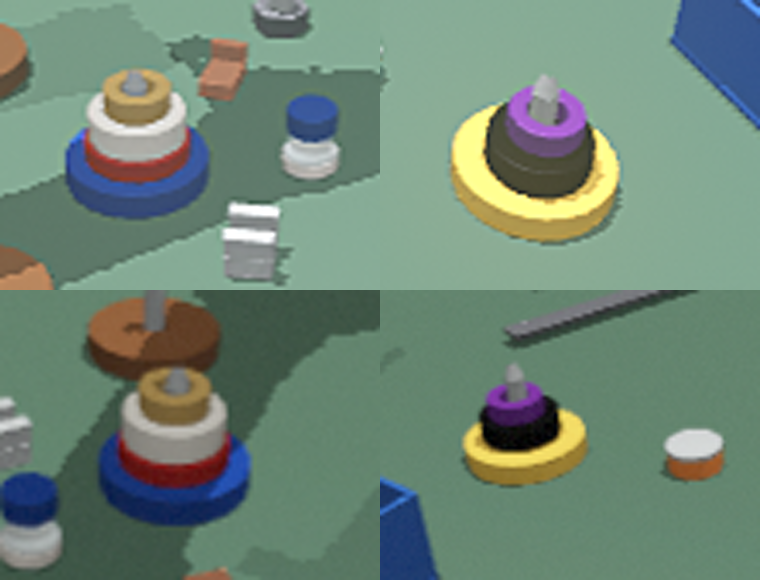

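Both packs are stacked flat over their posts and the jar stands where it was. The one outlying number, brass in the scene view, comes from the brown decoy stand behind it getting into the colour mask. Handing in.

```bash
python3 -c "
from workcell import ctrl
ctrl.job_done()"
```

```text
the job is handed in; nothing more can be done
```

I built both packs and handed the job in at about 39 s of the 120 s allowed. The blue stand carries the red flange, white wheel and brass collar; the yellow stand carries the black wheel and violet collar.

**Placing:** Each part was lowered until it touched within about 1 mm of its expected stacked height. The highest force I saw was about 18 N.

**Last pictures:** The side and scene views show every part flat and down over its post, the gripper well clear, and the jar upright and not moved.

**Centring:** The brass collar measured about 1.4 mm off its post in the side view. The violet collar measured 2 to 4 mm off, depending on the view. The three lower parts were judged by eye only.

**Disagreement:** The brass collar's scene-view measurement was about 23 mm off. I discarded it because the brown decoy stand right behind it got into the colour mask; in the picture itself the collar is on its post.

**Flange:** It looked slightly tilted while held, but it settled flat when set down.

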